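# Fold back the terminal guard of a load fixture

### The arm

A 6-joint arm with a two-finger parallel gripper is mounted at the origin on the work surface. World frame = base frame: x ahead of the robot, y to its left, z up, the work surface at z = 0. Lengths are in m, angles in rad, forces in N, time in s.
With the tool pointing down it reaches from about 0.35 to 0.975 m from the base axis. Payload 4.9 kg.
Tool frame: the origin (TCP) lies at the very end of the fingers, on their centre line; the grasp point (between the pads) lies 19 mm behind it; z points along the fingers, y is the line along which they close (so a half turn about z gives the same grasp; the last joint's range is limited). The gripper opens to 85 mm and grips with 20 to 120 N. Pads are 22 mm wide; open, the fingers measure 114 mm over their backs; the gripper's body (76 mm by 85 mm) begins 54 mm behind the grasp point. The pads swing forward as they close: fully open they stand 13 mm farther back than shut.
Start: joints at [-1.414, 0.053, 1.613, -0, 1.476, -0.119], TCP at [0.17, -0.601, 0.231] pointing down, gripper open.
Joint ranges: [-3.01, 3.01], [-1.01, 2.22], [0.06, 2.58], [-1.02, 4.17], [0.09, 2.62], [-3.14, 3.14]. Speed limits (rad/s): [2.57, 2.57, 3.14, 3.14, 3.14, 3.14].

### API

Orientations are given as a rotation vector (axis times angle).
In Python, from station import ctrl, imaging gives the robot as it stands.
- The arm moves only by the tool play_rows, never from a script. Its argument "series" is a list of rows, each a list of 3 entries, a list of its own where there are three numbers: the opening, from 0 (shut) to 1 (fully open), then the shift along the tool's x, y, z each as a share of 0.05 m, from -1 to 1, then the turn, a rotation vector about the tool's x, y, z each as a share of 8 degrees, from -1 to 1. In form: [[grip, [dx, dy, dz], [ax, ay, az]], ...]. A call has 1 to 8 rows; each row shifts and turns the commanded pose from where the row before left it, along the tool's axes as they then stand; what a row does not reach is not made up. A row lasts 1/8 s, in which the tool goes at most 62.5 mm and 10.7 degrees, less where a joint would pass 70% of its speed; a pose out of reach is approached as far as the arm can. A call with a number of a shift or a turn outside -1 to 1 is refused whole. A call with a gripper value outside its range is refused whole. The fingers move at their own pace and stop on an object; "force" is the grip in N (left out, the last holds). Time passes only in rows, so rows that do not move let the fingers close. It gives the time, the measured TCP pose, the force, the opening and the grip force at its end, in the units of the state.
- ctrl.get_obs(): the state, without advancing time (a new reading comes with each control period).
- imaging.get_image(name): name is "scene" or "top" or "wrist"; returns a dict with "color" (420x560x3 uint8, blue, green, red), "fx", "fy", "cx", "cy" (pixels), "D" ([k1, k2, p1, p2, k3] as OpenCV has them; the pictures are not rectified), "extrinsics" (4x4, takes a point from world to camera coordinates); the wrist camera has in their place "hand_eye" (4x4, takes a point from camera to tool coordinates, whose origin is the TCP and whose axes are the flange's). Camera axes: x right, y down, z forward; pixel columns grow to the right and rows downward; lengths in m; the calibration is good to about 2 mm. A picture is of the moment at which its call begins: read the wrist's pose just before it. There is no depth.
- ctrl.finish_job(): hands the job in; it is judged then, once.
The state is a dict: "t": time; "q": joint angles; "dq": joint speeds; "effort": joint torques, N m; "tool_pos": TCP position; "tool_rot": TCP orientation; "contact_force": force on the tool from outside, world axes, zero at the start; "wrist_torque": the same for the moment, N m; "opening": finger opening in m; "grip_force": force on a finger pad.
Only numpy, scipy, OpenCV 4.12 (cv2) and the standard library are available. Lean on these libraries where they do the work, as an engineer would, in place of code of your own. Each camera call takes 0.05 s, during which the arm holds its last target. There are 200 camera calls.

### The job

Open the load fixture for probing: first switch it off by pushing its toggle right over to its other position, leaning away from the side where the guard's tab sticks out; only then raise the grey terminal guard by that tab, swing it right over its hinge and push it down until it lies flat on the other side, over the uncovered terminal strip. Leave the toggle and the guard like that. Work with the fingertips only: grip nothing, use no more than light finger force on the guard and toggle, and leave the loose things lying around where they are.

Things in the scene. Friction and masses are not known exactly. Their poses are not given: they have to be found in the camera images.
- fixture: The load fixture, fixed to the bench: white case 240 mm deep (its x) by 320 mm wide (its y), green circuit board on top, 57 mm above the bench. Origin: centre of its footprint, on the bench; x runs from its front face (below the guard's tab; it looks to the robot's left) to its rear, y away from the robot, z up. Black terminal strips 22 mm high run along y at x = -85 and -5 mm; sockets 15 mm high at x = 70 to 115 mm.
- guard_hinge (a point): Middle of the guard's hinge axis, at x = -45, y = 0, z = 85 mm in the fixture's frame, on an aluminium bar between the two terminal strips. The axis runs along the fixture's y, so the guard swings in its x-z plane.
- guard (a joint): Angle of the guard about its hinge (rad). 0: shut, level over the front terminal strip; grows as the tab rises; 1.57: upright; 3.14: folded right over, level over the rear strip (end stops at 0 and 3.14). The hinge is stiff: the guard stays at whatever angle it is left, and about 0.5 to 2 N at the tab moves it either way.
- leaf: The guard's grey plastic plate, 4 mm thick, 205 mm wide along the hinge, reaching 75 mm from the hinge axis; a tab 80 mm wide at the middle of its free edge reaches on to 99 mm. Origin: middle of the hinge axis, mid-thickness. It turns with the guard: -x points from hinge to tab, y along the hinge, z up when shut.
- guard_tab (a point): Middle of the tab's free edge, mid-thickness, 99 mm from the hinge axis; moves with the guard. Shut, the tab overhangs the case's front face by 24 mm, its underside 83 mm above the bench with nothing below it: a fingertip can reach under it from the front.
- toggle (a joint): Angle of the toggle switch's steel bat (rad). 0: on, leaning 0.42 rad towards the fixture's front; grows as it is pushed to the rear; 0.84: off, leaning 0.42 rad to the rear (end stops at 0 and 0.84). It stays where it is left; about 1 to 2 N near its tip moves it.
- toggle_tip (a point): Tip of the toggle's bat, 38 mm from its pivot. The pivot is fixed on the fixture at x = -75, y = -135, z = 70 mm in its frame, 32 mm past the guard's end nearest the robot; the bat swings in the fixture's x-z plane.
- bat: The steel bat of the toggle: a rod of 6.4 mm diameter, 8.4 mm over its last 18 mm, which turns with joint toggle. Origin on the pivot; at angle 0 its frame is parallel to the fixture's.
- screwdriver: Bystander: loose black-handled screwdriver, about 180 mm long, lying on the bench alongside the fixture's front face, beyond the tab's edge. Its frame is near its middle.
- multimeter: Bystander: loose handheld multimeter 180 x 86 x 47 mm on the bench behind the fixture's rear face. Origin at the centre of its underside.
- solder_reel: Bystander: loose grey reel, 60 mm diameter, 40 mm high, on the bench behind the fixture's rear face, at the robot's end. Origin at the centre of its underside.
- tape_roll: Bystander: loose black tape roll, 84 mm diameter, 19 mm high, on the bench near the fixture; it and the tray may swap places. Origin at the centre of its underside.
- screw_tray: Bystander: loose white tray 100 x 75 x 22 mm on the bench near the fixture; it and the tape roll may swap places. Origin at the centre of its underside.
- coax_adapter: Bystander: loose brass adapter, 17 mm diameter, 24 mm high, standing on the fixture's board near the rear middle. Origin at the centre of its underside.
- plug: Bystander: loose black plug 24 x 18 x 20 mm on the fixture's board, about 115 mm behind the toggle (its x). Origin at the centre of its underside.

How it is judged:
By the outcome, as a careful person would: the job done as asked, in the order asked, and still so for the second after the job is handed in, with the robot touching nothing.
It also fails if it takes over 51 s, if anything falls off the work surface, if the arm or the gripper's body presses on something with over 40 N, if the wrist force passes 120 N, or if a joint passes its speed limit or range.

## Working session

There is one attempt and no reset: what is moved stays moved. The work goes in short steps, Python scripts to look and compute and a tool call to move; the robot and the scene stay as the last step left them, time stands still between calls to the robot, and variables do not carry over. Pictures are saved under pics/ and viewed, at most 10 in all, crops included, and the job is handed in when it is done.

Besides the shell and the picture viewer there is one more tool, called after "Request:" as name([rows], argument=value, ...), one row to a line, values as JSON. play_rows: Moves the arm, as the interface text tells. Shift numbers are shares of 0.05 m and turn numbers shares of 8 degrees, none past 1 either way. Its arguments: {"type":"object","properties":{"series":{"type":"array"},"force":{"type":"number"}},"required":["series"]}

```bash
mkdir -p pics; python3 - <<'E'
from station import ctrl, imaging
import cv2,numpy as np
for n in("scene","top"):
    d=imaging.get_image(n); cv2.imwrite(f"pics/{n}0.png",d["color"])
    print(n,d["fx"],d["fy"],d["cx"],d["cy"],d["D"],np.round(d["extrinsics"],4).tolist())
o=ctrl.get_obs();print(o["t"],o["tool_pos"],o["tool_rot"],o["contact_force"],o["opening"])
E
```

```text
scene 486.44535430995313 486.44535430995313 286.528156323261 209.9293649332829 [0.0435675 0.        0.        0.        0.       ] [[0.6545, 0.7561, 0.001, -0.3667], [0.4495, -0.3881, -0.8046, -0.1623], [-0.6079, 0.527, -0.5938, 1.3464], [0.0, 0.0, 0.0, 1.0]]
top 455.807043697588 455.807043697588 283.08401952404745 203.54881117286732 [0.03286954 0.         0.         0.         0.        ] [[0.008, -0.9998, -0.0159, -0.0197], [-0.9907, -0.0058, -0.1359, 0.5516], [0.1358, 0.0169, -0.9906, 0.7814], [0.0, 0.0, 0.0, 1.0]]
0.1 [ 0.17011981 -0.60080187  0.23017917] [-3.10990114e+00 -4.31592455e-01  2.83446891e-06] [ 9.29905245e-01 -4.34130186e-04 -2.96855190e-01] 0.08527665899935379
```

View pics/scene0.png

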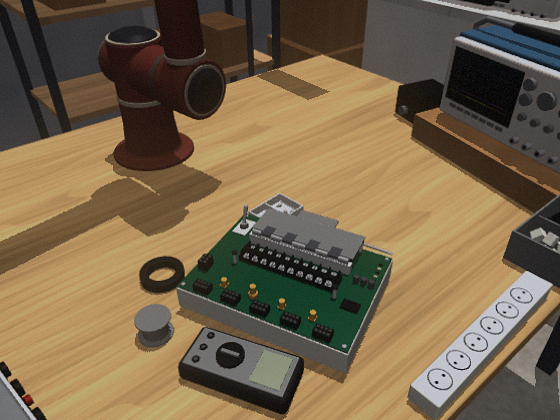

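View pics/top0.png

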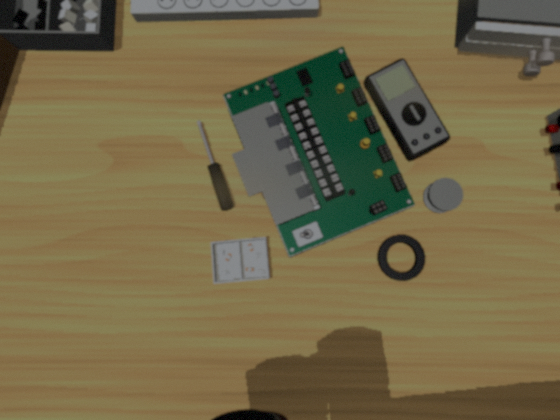

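The scene view shows the fixture with the toggle at (245,215). In the top view the board corners are about (291,254) front-near, (225,94) front-far, (342,48) rear-far and (412,204) rear-near. The tab is at (240,172), the toggle at (307,234), the tray at (240,260) and the screwdriver at (215,170).

```bash
cat > h.py <<'E'
import numpy as np,cv2,json
from scipy.spatial.transform import Rotation as R
from scipy.optimize import least_squares
def K(d): return np.array([[d["fx"],0,d["cx"]],[0,d["fy"],d["cy"]],[0,0,1]])
def proj(d,P,E=None):
    E=d["extrinsics"] if E is None else E
    return cv2.projectPoints(np.asarray(P,float).reshape(-1,3),cv2.Rodrigues(E[:3,:3])[0],E[:3,3],K(d),np.array(d["D"]))[0][:,0]
def fw(p,P):  # fixture -> world ; p=x,y,yaw
    return np.asarray(P)@R.from_euler('z',p[2]).as_matrix().T+[p[0],p[1],0]
def tip(a): return np.array([-.075+.038*np.sin(a-.42),-.135,.07+.038*np.cos(a-.42)])
def leaf(t):
    c,s=np.cos(t),np.sin(t)
    f=lambda r,y:[-.045-r*c,y,.085+r*s]
    return np.array([f(0,-.1025),f(.075,-.1025),f(.075,-.04),f(.099,-.04),f(.099,.04),f(.075,.04),f(.075,.1025),f(0,.1025)])
C=np.array([[-.12,-.16,.057],[-.12,.16,.057],[.12,.16,.057],[.12,-.16,.057]])
def overlay(d,p,g,t,name,crop,s,E=None):
    im=cv2.resize(d["color"],None,fx=s,fy=s,interpolation=cv2.INTER_CUBIC)
    for P,c in((C,(0,0,255)),(leaf(g),(255,0,255)),([[-.075,-.135,.07],tip(t)],(0,255,255))):
        cv2.polylines(im,[np.int32(np.round(proj(d,fw(p,P),E)*s))],True,c,1)
    x,y,w,h=[int(v*s) for v in crop]
    cv2.imwrite(name,im[y:y+h,x:x+w])
E
python3 - <<'E'
from h import *
from station import imaging
T=imaging.get_image("top");S=imaging.get_image("scene")
ut=np.array([[291,254],[225,94],[342,48],[412,204]]);us=np.array([[392,257],[349,350],[180,292]])
f=lambda p:np.r_[(proj(T,fw(p,C))-ut).ravel(),(proj(S,fw(p,C[1:]))-us).ravel()]
r=least_squares(f,[.5,0,-1.2],loss='soft_l1',x_scale=[.01,.01,.1]);print(r.x,np.round(r.fun,1))
json.dump(list(r.x),open("p.json","w"))
overlay(T,r.x,0,0,"pics/o_top.png",(190,30,250,240),2.5) if 0 else None
overlay(T,r.x,0,0,"pics/ot.png",(190,30,250,240),2)
overlay(S,r.x,0,0,"pics/os.png",(160,180,250,200),2)
a=cv2.imread("pics/ot.png");b=cv2.imread("pics/os.png");h=min(len(a),len(b))
cv2.imwrite("pics/o1.png",cv2.resize(np.hstack([a[:h],b[:h]]),(800,320)) if 0 else cv2.resize(np.vstack([a,b]),(440,776))[:600] if 0 else np.hstack([a[:400,:400],b[:400,:400]]))
p=r.x
print(fw(p,[tip(0),tip(.84),[-.144,0,.085],[-.045,0,.085],[.054,0,.085]]))
E
```

```text
[ 0.64898114 -0.07478106 -1.15991102] [-1.1  4.  -4.7  0.6 -0.4 -3.7  4.7 -0.4  0.5  0.9  0.   4.6 -5.6 -3.9]
[[ 0.48907194 -0.04574013  0.10469738]
 [ 0.50144992 -0.07415057  0.10469738]
 [ 0.5914645   0.05723347  0.085     ]
 [ 0.63100719 -0.03352652  0.085     ]
 [ 0.67054988 -0.12428651  0.085     ]]
```

View pics/o1.png

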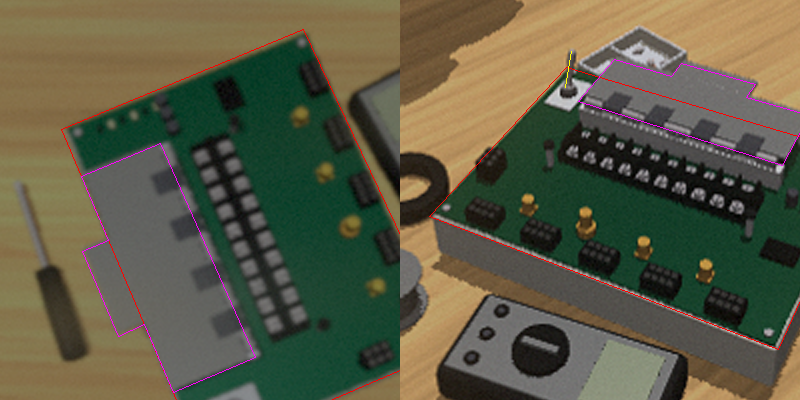

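The overlay matches in both views: board and guard edges within about 2 px, toggle within 3 px. Next I plan the approach.

```bash
cat > plan.py <<'E'
import sys
from h import *
from station import ctrl
p=json.load(open("p.json"));Rf=R.from_euler('z',p[2])
def pose(x,y,z,a):  # mm, deg tilt in fixture frame
    s,c=np.sin(np.radians(a)),np.cos(np.radians(a))
    return fw(p,np.array([x,y,z])/1000),Rf*R.from_matrix(np.array([[0,c,s],[1,0,0],[0,s,-c]]))
def state():
    o=ctrl.get_obs();t=np.array(o["tool_pos"]);r=R.from_rotvec(o["tool_rot"])
    f=Rf.inv().apply(t-[p[0],p[1],0])*1000;z=(Rf.inv()*r).apply([0,0,1])
    print("t",round(o["t"],2),"fix",np.round(f,1),"tilt",round(float(np.degrees(np.arctan2(z[0],-z[2]))),1),"zax",np.round(z,2),"F",np.round(Rf.inv().apply(o["contact_force"]),1),"q",np.round(o["q"],2),"open",round(o["opening"],3))
    return t,r
def go(t,r,tgt,n):
    T,Q=pose(*tgt);w=(r.inv()*Q).as_rotvec()/n;d=(T-t)/n;rows=[]
    for i in range(n):
        rows.append([0,np.round(r.inv().apply(d)/.05,2).tolist(),np.round(w/np.radians(8),2).tolist()]);r=r*R.from_rotvec(w)
    print(tgt,n,json.dumps(rows) if np.abs(w).max()>1e-3 else f"{n}x"+json.dumps(rows[0]))
    return T,Q
if __name__=="__main__":
    t,r=state()
    for a in sys.argv[1:]:
        v=[float(k) for k in a.split(",")];t,r=go(t,r,v[:4],int(v[4]))
E
python3 plan.py=1 2>/dev/null; python3 plan.py -- 2>/dev/null | head -1; python3 - <<'E'
import plan
t,r=plan.state()
t,r=plan.go(t,r,(-126,-135,190,0),16)
plan.go(t,r,(-126,-135,93,0),3)
E
```

```text
t 0.2 fix [ 291.2 -649.2  230.5] tilt -0.1 zax [-0.  0. -1.] F [-0.3 -0.2  0.8] q [-1.41  0.05  1.61 -0.    1.48 -0.12] open 0.085
t 0.2 fix [ 291.2 -649.2  230.5] tilt -0.1 zax [-0.  0. -1.] F [-0.3 -0.2  0.8] q [-1.41  0.05  1.61 -0.    1.48 -0.12] open 0.085
(-126, -135, 190, 0) 16 [[0, [0.57, -0.6, 0.05], [-0.0, -0.0, -0.06]], [0, [0.57, -0.6, 0.05], [-0.0, -0.0, -0.06]], [0, [0.58, -0.59, 0.05], [-0.0, -0.0, -0.06]], [0, [0.58, -0.59, 0.05], [-0.0, -0.0, -0.06]], [0, [0.59, -0.58, 0.05], [-0.0, -0.0, -0.06]], [0, [0.59, -0.58, 0.05], [-0.0, -0.0, -0.06]], [0, [0.6, -0.57, 0.05], [-0.0, -0.0, -0.06]], [0, [0.6, -0.57, 0.05], [-0.0, -0.0, -0.06]], [0, [0.61, -0.56, 0.05], [-0.0, -0.0, -0.06]], [0, [0.61, -0.56, 0.05], [-0.0, -0.0, -0.06]], [0, [0.62, -0.55, 0.05], [-0.0, -0.0, -0.06]], [0, [0.62, -0.55, 0.05], [-0.0, -0.0, -0.06]], [0, [0.62, -0.54, 0.05], [-0.0, -0.0, -0.06]], [0, [0.63, -0.54, 0.05], [-0.0, -0.0, -0.06]], [0, [0.63, -0.53, 0.05], [-0.0, -0.0, -0.06]], [0, [0.64, -0.53, 0.05], [-0.0, -0.0, -0.06]]]
(-126, -135, 93, 0) 3 3x[0, [0.0, 0.0, 0.65], [0.0, 0.0, 0.0]]
```

Request:
play_rows([
  [0,[0.57,-0.6,0.05],[0,0,-0.06]],
  [0,[0.57,-0.6,0.05],[0,0,-0.06]],
  [0,[0.58,-0.59,0.05],[0,0,-0.06]],
  [0,[0.58,-0.59,0.05],[0,0,-0.06]],
  [0,[0.59,-0.58,0.05],[0,0,-0.06]],
  [0,[0.59,-0.58,0.05],[0,0,-0.06]],
  [0,[0.6,-0.57,0.05],[0,0,-0.06]],
  [0,[0.6,-0.57,0.05],[0,0,-0.06]],
])

```text
t: 1.2
tool_pos: [0.3235, -0.3065, 0.2111]
tool_rot: [-3.096, -0.536, -0.0]
contact_force: [1.0, 0.1, -0.6]
opening: -0.0
grip_force: 0.0
```

Request:
play_rows([
  [0,[0.61,-0.56,0.05],[0,0,-0.06]],
  [0,[0.61,-0.56,0.05],[0,0,-0.06]],
  [0,[0.62,-0.55,0.05],[0,0,-0.06]],
  [0,[0.62,-0.55,0.05],[0,0,-0.06]],
  [0,[0.62,-0.54,0.05],[0,0,-0.06]],
  [0,[0.63,-0.54,0.05],[0,0,-0.06]],
  [0,[0.63,-0.53,0.05],[0,0,-0.06]],
  [0,[0.64,-0.53,0.05],[0,0,-0.06]],
])

```text
t: 2.2
tool_pos: [0.4762, -0.0128, 0.1912]
tool_rot: [3.076, 0.64, 0.0]
contact_force: [0.1, 0.1, -0.0]
opening: -0.0001
grip_force: 0.0
```

```bash
python3 plan.py -126,-135,93,0,3; python3 - <<'E'
from station import imaging; import cv2
d=imaging.get_image("wrist");cv2.imwrite("pics/w.png",d["color"]);print(d["hand_eye"].round(3).tolist())
E
```

```text
t 2.2 fix [-125.8 -133.6  191.2] tilt 0.0 zax [ 0.  0. -1.] F [-0.1  0.2 -0. ] q [-0.18 -0.29  1.99 -0.    1.44  0.98] open -0.0
[-126.0, -135.0, 93.0, 0.0] 3 3x[0, [-0.01, -0.0, 0.65], [0.0, -0.0, -0.0]]
[[-0.0, -0.95, -0.313, 0.08], [1.0, -0.0, -0.0, -0.0], [0.0, -0.313, 0.95, -0.143], [0.0, 0.0, 0.0, 1.0]]
```

View pics/w.png

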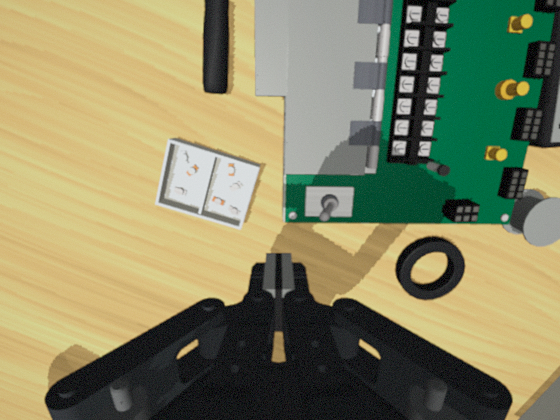

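The wrist view shows the shut fingertips at (278,260), the toggle plate at (330,203) with the bat leaning to the front, and the board's front-near corner at (285,222). I'll check the model against it while descending.

```bash
python3 - <<'E'
from plan import *
from station import imaging
o=ctrl.get_obs();H=np.eye(4);H[:3,:3]=R.from_rotvec(o["tool_rot"]).as_matrix();H[:3,3]=o["tool_pos"]
d=imaging.get_image("wrist");E=np.linalg.inv(H@d["hand_eye"])
for P in ([-.12,-.16,.057],[-.075,-.135,.07],tip(0),leaf(0)[0],leaf(0)[2],leaf(0)[3]): print(proj(d,fw(p,np.array([P])),E).round(1))
E
```

```text
[[287.4 226.1]]
[[335.9 206.5]]
[[324.9 219.1]]
[[375.9 175.9]]
[[290.   98.4]]
[[259.9  98.4]]
```

Request:
play_rows([
  [0,[-0.02,0,0.65],[0,0,0]],
  [0,[0,0,0.65],[0,0,0]],
  [0,[0,0,0.65],[0,0,0]],
  [0,[0,0,0],[0,0,0]],
])

```text
t: 2.8
tool_pos: [0.4722, -0.0146, 0.0909]
tool_rot: [-3.074, -0.638, 0.01]
contact_force: [0.4, -0.3, 0.0]
opening: -0.0003
grip_force: 0.0
```

```bash
python3 plan.py -88,-135,93,0,4
```

```text
t 2.8 fix [-125.8 -138.    90.9] tilt -0.2 zax [-0.   -0.01 -1.  ] F [0.5 0.2 0. ] q [-0.19 -0.18  2.08 -0.    1.25  0.97] open -0.0
[-88.0, -135.0, 93.0, 0.0] 4 [[0, [0.02, 0.19, -0.01], [-0.01, 0.01, -0.0]], [0, [0.02, 0.19, -0.01], [-0.01, 0.01, -0.0]], [0, [0.02, 0.19, -0.01], [-0.01, 0.01, -0.0]], [0, [0.02, 0.19, -0.01], [-0.01, 0.01, -0.0]]]
```

```bash
python3 - <<'E'
from h import *
p=json.load(open("p.json"));q=fw(p,[[-.002,.0015,0]])[0];json.dump([q[0],q[1],p[2]],open("p.json","w"))
E
python3 plan.py -95,-135,93,0,6
```

```text
t 2.8 fix [-123.8 -139.5   90.9] tilt -0.2 zax [-0.   -0.01 -1.  ] F [0.5 0.2 0. ] q [-0.19 -0.18  2.08 -0.    1.25  0.97] open -0.0
[-95.0, -135.0, 93.0, 0.0] 6 6x[0, [0.02, 0.1, -0.01], [-0.0, 0.01, -0.0]]
```

Request:
play_rows([
  [0,[0.04,0.14,0],[0,0,0]],
  [0,[0.04,0.14,0],[0,0,0]],
  [0,[0,0.14,0],[0,0,0]],
  [0,[0,0.14,0],[0,0,0]],
  [0,[0,0.1,0],[0,0,0]],
])

```text
t: 3.42
tool_pos: [0.4926, -0.0437, 0.0948]
tool_rot: [3.075, 0.639, 0.002]
contact_force: [-0.3, 1.6, 2.8]
opening: -0.0004
grip_force: 1.2
```

```bash
python3 plan.py
```

```text
t 3.42 fix [ -88.9 -132.5   94.8] tilt 0.0 zax [ 0.  0. -1.] F [-1.6  0.4  2.8] q [-0.24 -0.14  2.03  0.    1.24  0.92] open -0.0
```

Request:
play_rows([
  [0,[0,0.06,0],[0,0,0]],
  [0,[0,0.04,0],[0,0,0]],
  [0,[0,0,0],[0,0,0]],
])

```text
t: 3.8
tool_pos: [0.4935, -0.048, 0.0934]
tool_rot: [3.076, 0.639, -0.001]
contact_force: [-0.2, -0.7, 0.6]
opening: -0.0003
grip_force: 0.2
```

```bash
python3 - <<'E'
from plan import *
from station import imaging
state()
d=imaging.get_image("scene")
overlay(d,p,0,.84,"pics/s2.png",(205,185,80,70),9)
im=cv2.resize(d["color"],None,fx=9,fy=9)[1665:2295,1845:2565]
cv2.imwrite("pics/s2.png",cv2.imread("pics/s2.png")[:600])
E
```

```text
t 3.8 fix [ -84.7 -133.4   93.4] tilt -0.0 zax [-0. -0. -1.] F [ 0.6 -0.5  0.6] q [-0.25 -0.13  2.03 -0.    1.24  0.91] open -0.0
```

View pics/s2.png

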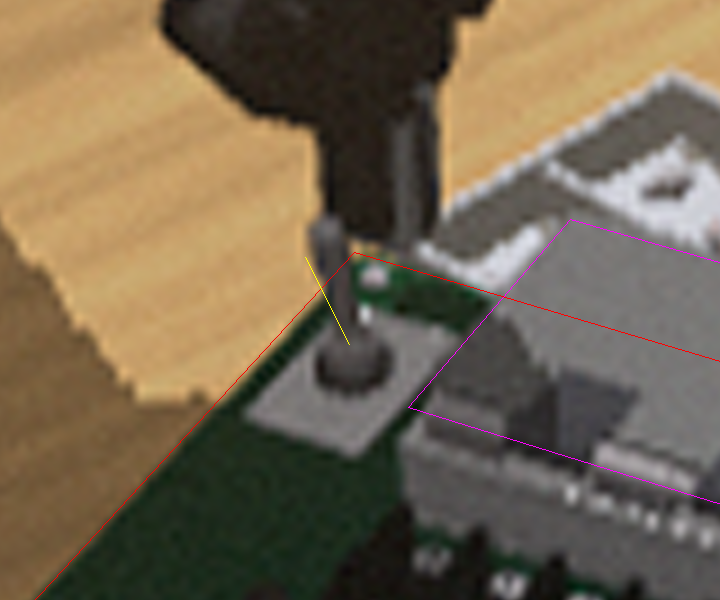

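The bat, from (350,345) to (325,225), is past upright but not yet at the drawn end lean, so I push on.

Request:
play_rows([
  [0,[0,0.06,0],[0,0,0]],
  [0,[0,0.06,0],[0,0,0]],
])

```text
t: 4.1
tool_pos: [0.4956, -0.0532, 0.0932]
tool_rot: [-3.075, -0.639, 0.002]
contact_force: [-0.9, 1.9, -0.9]
opening: 0.0004
grip_force: 0.6
```

Request:
play_rows([
  [0,[0,0.04,0],[0,0,0]],
])

```text
t: 4.22
tool_pos: [0.4966, -0.0552, 0.0934]
tool_rot: [-3.075, -0.639, 0.001]
contact_force: [-2.1, 2.1, -0.5]
opening: 0.0001
grip_force: 1.4
```

Request:
play_rows([
  [0,[0,0.04,0],[0,0,0]],
])

```text
t: 4.35
tool_pos: [0.4968, -0.0556, 0.0933]
tool_rot: [-3.072, -0.638, 0.003]
contact_force: [-4.1, 9.0, 2.7]
opening: 0.0002
grip_force: 5.0
```

```bash
python3 plan.py
```

```text
t 4.35 fix [ -76.3 -133.4   93.3] tilt -0.3 zax [-0. -0. -1.] F [-9.9 -0.2  2.7] q [-0.26 -0.12  2.02  0.    1.24  0.9 ] open 0.0
```

End stop reached (force jump to 10 N). I back off and check.

Request:
play_rows([
  [0,[0,-0.3,0],[0,0,0]],
  [0,[0,-0.3,-0.2],[0,0,0]],
  [0,[0,-0.3,-0.6],[0,0,0]],
  [0,[0,-0.3,-0.8],[0,0,0]],
  [0,[0,-0.5,-0.8],[0,0,0]],
  [0,[0,-0.5,-0.2],[0,0,0]],
])

```text
t: 5.1
tool_pos: [0.4551, 0.0449, 0.2288]
tool_rot: [3.073, 0.639, 0.012]
contact_force: [-0.4, 0.7, -0.5]
opening: -0.0
grip_force: 0.0
```

```bash
python3 - <<'E'
from plan import *
from station import imaging
t,r=state()
d=imaging.get_image("scene")
overlay(d,p,0,.84,"pics/s3.png",(205,185,60,60),9)
t,r=go(t,r,(-225,0,200,60),8)
go(t,r,(-195,0,65,60),5)
E
```

```text
t 5.1 fix [-185.1 -131.4  228.8] tilt 0.2 zax [ 0.    0.01 -1.  ] F [-0.8 -0.1 -0.5] q [-0.06 -0.37  1.99 -0.    1.51  1.1 ] open -0.0
(-225, 0, 200, 60) 8 [[0, [0.33, -0.1, 0.07], [-0.93, -0.01, -0.0]], [0, [0.33, -0.11, 0.06], [-0.93, -0.01, -0.0]], [0, [0.33, -0.12, 0.05], [-0.93, -0.01, -0.0]], [0, [0.33, -0.12, 0.03], [-0.93, -0.01, -0.0]], [0, [0.33, -0.12, 0.01], [-0.93, -0.01, -0.0]], [0, [0.33, -0.12, -0.0], [-0.93, -0.01, -0.0]], [0, [0.33, -0.12, -0.02], [-0.93, -0.01, -0.0]], [0, [0.33, -0.12, -0.04], [-0.93, -0.01, -0.0]]]
(-195, 0, 65, 60) 5 5x[0, [-0.0, -0.41, 0.37], [0.0, 0.0, 0.0]]
```

View pics/s3.png

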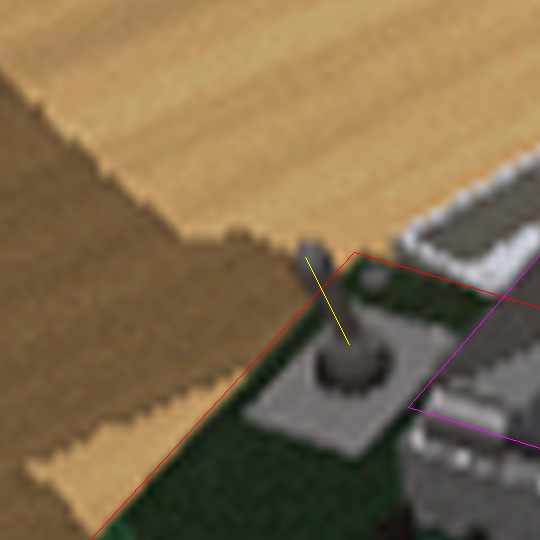

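The toggle is over: tip at (313,248), lying along the drawn off line. Now I tilt and go to the tab.

Request:
play_rows([
  [0,[0.33,-0.1,0.07],[-0.93,0,0]],
  [0,[0.33,-0.11,0.06],[-0.93,0,0]],
  [0,[0.33,-0.12,0.05],[-0.93,0,0]],
  [0,[0.33,-0.12,0.03],[-0.93,0,0]],
  [0,[0.33,-0.12,0.01],[-0.93,0,0]],
  [0,[0.33,-0.12,0],[-0.93,0,0]],
  [0,[0.33,-0.12,-0.02],[-0.93,0,0]],
  [0,[0.33,-0.12,-0.04],[-0.93,0,0]],
])

```text
t: 6.15
tool_pos: [0.5575, 0.1371, 0.1956]
tool_rot: [2.078, 0.428, 0.241]
contact_force: [14.4, -9.6, 20.2]
opening: -0.0004
grip_force: 0.0
```

```bash
python3 plan.py -195,0,65,60,5
```

```text
t 6.15 fix [-228.8   -0.8  195.6] tilt 59.0 zax [ 0.86 -0.   -0.52] F [14.6  9.4 20.2] q [ 0.53  0.12  1.84 -1.02  1.47  1.97] open -0.0
[-195.0, 0.0, 65.0, 60.0] 5 [[0, [0.0, -0.38, 0.38], [-0.03, 0.01, -0.0]], [0, [0.0, -0.38, 0.38], [-0.03, 0.01, -0.0]], [0, [0.0, -0.38, 0.38], [-0.03, 0.01, -0.0]], [0, [0.0, -0.38, 0.38], [-0.03, 0.01, -0.0]], [0, [0.0, -0.38, 0.38], [-0.03, 0.01, -0.0]]]
```

Request:
play_rows([
  [0,[0,0,0],[0.9,0,0]],
  [0,[0,0,0],[0.9,0,0]],
  [0,[0,0,0],[0,0,0]],
])

```text
t: 6.52
tool_pos: [0.5588, 0.1356, 0.1983]
tool_rot: [2.325, 0.476, 0.199]
contact_force: [0.1, 0.6, 0.3]
opening: -0.0001
grip_force: 0.0
```

```bash
python3 plan.py -190,0,68,45,6
```

```text
t 6.53 fix [-2.269e+02 -2.000e-01  1.983e+02] tilt 44.6 zax [ 0.7  -0.   -0.71] F [-0.5  0.4  0.3] q [ 0.45  0.03  1.83 -0.79  1.39  1.81] open -0.0
[-190.0, 0.0, 68.0, 45.0] 6 [[0, [0.0, -0.22, 0.4], [-0.01, 0.0, -0.01]], [0, [0.0, -0.22, 0.4], [-0.01, 0.0, -0.01]], [0, [0.0, -0.22, 0.4], [-0.01, 0.0, -0.01]], [0, [0.0, -0.22, 0.39], [-0.01, 0.0, -0.01]], [0, [0.0, -0.22, 0.39], [-0.01, 0.0, -0.01]], [0, [0.0, -0.22, 0.39], [-0.01, 0.0, -0.01]]]
```

```bash
cat > arc.py <<'E'
from plan import *
def tgt(th,h=11,s=15,r=84):
    a=45 if th<=90 else 45-(th-90)*40/90
    A,t=np.radians([a,th]);d=np.array([np.sin(A),-np.cos(A)]);n=np.array([np.cos(A),np.sin(A)]);u=np.array([np.sin(t),np.cos(t)]);e=np.array([-np.cos(t),np.sin(t)]);H=np.array([-45,85])
    T=H+99*e-2*u+s*d-h*n if th<45 else H+r*e-(2+h*abs(n@u))*u
    return (round(T[0],1),0,round(T[1],1),round(a,1))
if __name__=="__main__":
    t,r=state()
    for th in map(float,sys.argv[1:]): t,r=go(t,r,tgt(th),1)
E
python3 plan.py -190,0,108,45,4 -146,0,63,45,4; python3 - <<'E'
from arc import tgt
for x in (0,30,45,60,90,120,150,180): print(x,tgt(x))
E
```

```text
t 6.53 fix [-2.269e+02 -2.000e-01  1.983e+02] tilt 44.6 zax [ 0.7  -0.   -0.71] F [-0.5  0.4  0.3] q [ 0.45  0.03  1.83 -0.79  1.39  1.81] open -0.0
[-190.0, 0.0, 108.0, 45.0] 4 [[0, [0.0, -0.19, 0.45], [-0.01, 0.0, -0.01]], [0, [0.0, -0.19, 0.45], [-0.01, 0.0, -0.01]], [0, [0.0, -0.19, 0.45], [-0.01, 0.0, -0.01]], [0, [0.0, -0.19, 0.45], [-0.01, 0.0, -0.01]]]
[-146.0, 0.0, 63.0, 45.0] 4 4x[0, [0.0, -0.0, 0.31], [0.0, 0.0, 0.0]]
0 (np.float64(-141.2), 0, np.float64(64.6), 45)
30 (np.float64(-128.9), 0, np.float64(114.4), 45)
45 (np.float64(-113.6), 0, np.float64(135.2), 45)
60 (np.float64(-97.9), 0, np.float64(151.4), 45)
90 (np.float64(-54.8), 0, np.float64(169.0), 45)
120 (np.float64(-9.3), 0, np.float64(161.4), 31.7)
150 (np.float64(25.6), 0, np.float64(130.7), 18.3)
180 (np.float64(39.0), 0, np.float64(88.0), 5.0)
```

Request:
play_rows([
  [0,[0,-0.19,0.45],[-0.01,0,0]],
  [0,[0,-0.19,0.45],[-0.01,0,0]],
  [0,[0,-0.19,0.45],[-0.01,0,0]],
  [0,[0,-0.19,0.45],[0,0,0]],
  [0,[0,0,0.1],[0,0,0]],
])

```text
t: 7.15
tool_pos: [0.5712, 0.0985, 0.0986]
tool_rot: [2.319, 0.481, 0.188]
contact_force: [-0.1, -0.2, 0.7]
opening: -0.0001
grip_force: 0.0
```

```bash
python3 plan.py -146,0,63,45,4
```

```text
t 7.15 fix [-188.    -3.6   98.6] tilt 44.8 zax [ 0.7  -0.01 -0.71] F [ 0.1 -0.1  0.7] q [ 0.38  0.15  1.89 -0.84  1.23  1.9 ] open -0.0
[-146.0, 0.0, 63.0, 45.0] 4 [[0, [0.02, 0.02, 0.27], [-0.01, 0.02, 0.0]], [0, [0.02, 0.02, 0.27], [-0.01, 0.02, 0.0]], [0, [0.02, 0.02, 0.27], [-0.01, 0.02, 0.0]], [0, [0.02, 0.02, 0.27], [-0.01, 0.02, 0.0]]]
```

Request:
play_rows([
  [0,[0.02,0,0.27],[0,0.02,0]],
  [0,[0.02,0,0.27],[0,0.02,0]],
  [0,[0.02,0,0.27],[0,0.02,0]],
  [0,[0.02,0.03,0.27],[0,0.02,0]],
  [0,[0,0,0],[0,0,0]],
])

```text
t: 7.78
tool_pos: [0.5919, 0.0638, 0.0629]
tool_rot: [2.321, 0.483, 0.204]
contact_force: [-0.1, 0.8, 0.8]
opening: 0.0002
grip_force: 0.0
```

```bash
python3 arc.py 4 8 12 16 20
```

```text
t 7.78 fix [-147.9    1.5   62.9] tilt 44.7 zax [ 0.7   0.   -0.71] F [-0.8  0.3  0.8] q [ 0.31  0.21  1.9  -0.88  1.13  1.91] open 0.0
(np.float64(-141.1), 0, np.float64(71.5), 45) 1 [[0, [-0.03, 0.22, -0.03], [-0.04, -0.03, -0.01]]]
(np.float64(-140.5), 0, np.float64(78.4), 45) 1 1x[0, [0.0, 0.11, -0.09], [0.0, 0.0, 0.0]]
(np.float64(-139.4), 0, np.float64(85.2), 45) 1 1x[0, [-0.0, 0.11, -0.08], [0.0, 0.0, 0.0]]
(np.float64(-137.9), 0, np.float64(92.0), 45) 1 1x[0, [0.0, 0.12, -0.07], [0.0, 0.0, 0.0]]
(np.float64(-135.9), 0, np.float64(98.6), 45) 1 1x[0, [0.0, 0.12, -0.07], [0.0, 0.0, 0.0]]
```

Request:
play_rows([
  [0,[0,0.11,0],[0,0,0]],
  [0,[-0.02,0.11,-0.03],[0,0,0]],
  [0,[0,0.11,-0.09],[0,0,0]],
  [0,[0,0.11,-0.08],[0,0,0]],
])

```text
t: 8.28
tool_pos: [0.5948, 0.059, 0.0868]
tool_rot: [2.324, 0.486, 0.21]
contact_force: [-2.8, 10.4, 0.4]
opening: 0.0
grip_force: 4.5
```

```bash
python3 - <<'E'
from arc import *
from station import imaging
t,r=state()
d=imaging.get_image("scene");overlay(d,p,np.radians(12),.84,"pics/s4.png",(205,160,180,120),4)
for th in (16,20,24,28,32,36,40,45): t,r=go(t,r,tgt(th),1)
E
```

```text
t 8.28 fix [-142.3    2.2   86.8] tilt 44.5 zax [ 0.7   0.01 -0.71] F [-10.7   1.6   0.4] q [ 0.3   0.16  1.9  -0.87  1.15  1.87] open 0.0
(np.float64(-137.9), 0, np.float64(92.0), 45) 1 [[0, [-0.04, 0.14, -0.01], [-0.06, -0.07, -0.02]]]
(np.float64(-135.9), 0, np.float64(98.6), 45) 1 1x[0, [0.0, 0.12, -0.07], [0.0, 0.0, 0.0]]
(np.float64(-133.4), 0, np.float64(105.1), 45) 1 1x[0, [-0.0, 0.13, -0.06], [0.0, 0.0, 0.0]]
(np.float64(-130.5), 0, np.float64(111.3), 45) 1 1x[0, [-0.0, 0.13, -0.05], [0.0, 0.0, 0.0]]
(np.float64(-127.2), 0, np.float64(117.4), 45) 1 1x[0, [-0.0, 0.13, -0.04], [0.0, 0.0, 0.0]]
(np.float64(-123.4), 0, np.float64(123.2), 45) 1 1x[0, [0.0, 0.14, -0.03], [0.0, 0.0, 0.0]]
(np.float64(-119.3), 0, np.float64(128.7), 45) 1 1x[0, [0.0, 0.14, -0.02], [0.0, 0.0, 0.0]]
(np.float64(-113.6), 0, np.float64(135.2), 45) 1 1x[0, [0.0, 0.17, -0.01], [0.0, 0.0, 0.0]]
```

View pics/s4.png

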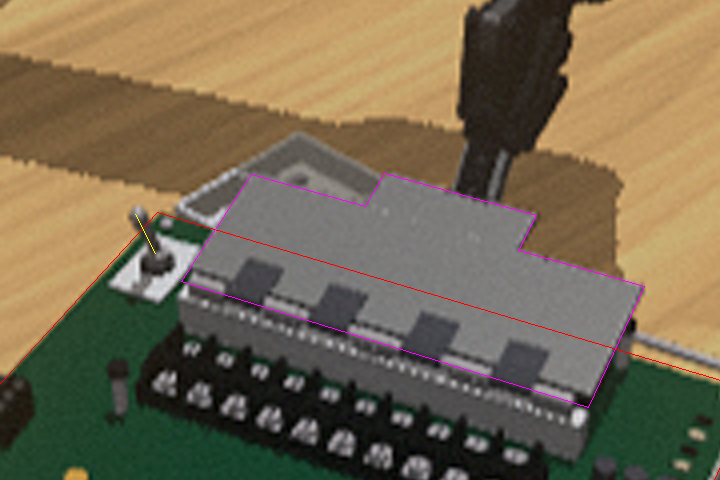

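The guard has risen about 12°; it matches the outline, with the fingers under the tab at (485,190). The force is mostly along x, a radial push, so I reduce the insertion.

```bash
sed -i 's/s=15,r=84/s=8,r=90/' arc.py; python3 arc.py 13 16 20 24 28
```

```text
t 8.32 fix [-142.     2.4   88. ] tilt 44.6 zax [ 0.7   0.01 -0.71] F [-11.3  -1.4   1.4] q [ 0.3   0.16  1.9  -0.87  1.15  1.87] open 0.0
(np.float64(-144.0), 0, np.float64(91.9), 45) 1 [[0, [-0.05, 0.03, -0.08], [-0.06, -0.07, -0.03]]]
(np.float64(-142.8), 0, np.float64(96.9), 45) 1 1x[0, [0.0, 0.09, -0.05], [0.0, 0.0, 0.0]]
(np.float64(-140.8), 0, np.float64(103.5), 45) 1 1x[0, [-0.0, 0.12, -0.07], [0.0, 0.0, 0.0]]
(np.float64(-138.4), 0, np.float64(110.0), 45) 1 1x[0, [0.0, 0.13, -0.06], [0.0, 0.0, 0.0]]
(np.float64(-135.5), 0, np.float64(116.3), 45) 1 1x[0, [-0.0, 0.13, -0.05], [0.0, 0.0, 0.0]]
```

Request:
play_rows([
  [0,[-0.03,0.02,-0.12],[0,-0.05,0]],
  [0,[0,0.08,-0.08],[0,0,0]],
])

```text
t: 8.57
tool_pos: [0.5921, 0.0594, 0.098]
tool_rot: [2.32, 0.481, 0.2]
contact_force: [0.8, -0.3, -0.6]
opening: 0.0003
grip_force: 0.1
```

```bash
python3 arc.py 20 24 28
```

```text
t 8.57 fix [-1.437e+02 -1.000e-01  9.800e+01] tilt 44.8 zax [ 0.7  -0.   -0.71] F [ 0.6  0.6 -0.6] q [ 0.31  0.15  1.9  -0.86  1.17  1.85] open 0.0
(np.float64(-140.8), 0, np.float64(103.5), 45) 1 [[0, [0.0, 0.12, -0.04], [-0.03, 0.0, -0.01]]]
(np.float64(-138.4), 0, np.float64(110.0), 45) 1 1x[0, [0.0, 0.13, -0.06], [0.0, 0.0, 0.0]]
(np.float64(-135.5), 0, np.float64(116.3), 45) 1 1x[0, [-0.0, 0.13, -0.05], [0.0, 0.0, 0.0]]
```

Force is relieved to about 1 N. I continue along the arc.

Request:
play_rows([
  [0,[0,0.12,-0.06],[0,0,0]],
  [0,[0,0.13,-0.06],[0,0,0]],
  [0,[0,0.13,-0.05],[0,0,0]],
])

```text
t: 8.95
tool_pos: [0.595, 0.052, 0.117]
tool_rot: [2.321, 0.48, 0.199]
contact_force: [-1.8, 1.1, -0.2]
opening: -0.0
grip_force: 0.9
```

```bash
python3 arc.py 32 36 40 45 50 55
```

```text
t 8.95 fix [-135.8   -0.4  117. ] tilt 44.7 zax [ 0.7  -0.   -0.71] F [-1.7 -1.2 -0.2] q [ 0.29  0.12  1.89 -0.85  1.18  1.82] open -0.0
(np.float64(-132.1), 0, np.float64(122.3), 45) 1 [[0, [0.01, 0.13, -0.02], [-0.03, 0.01, -0.02]]]
(np.float64(-128.4), 0, np.float64(128.1), 45) 1 1x[0, [-0.0, 0.13, -0.03], [0.0, 0.0, 0.0]]
(np.float64(-124.2), 0, np.float64(133.7), 45) 1 1x[0, [-0.0, 0.14, -0.02], [0.0, 0.0, 0.0]]
(np.float64(-117.8), 0, np.float64(139.4), 45) 1 1x[0, [0.0, 0.17, 0.01], [0.0, 0.0, 0.0]]
(np.float64(-112.8), 0, np.float64(145.6), 45) 1 1x[0, [-0.0, 0.16, -0.02], [0.0, 0.0, 0.0]]
(np.float64(-107.1), 0, np.float64(151.4), 45) 1 1x[0, [0.0, 0.16, -0.0], [0.0, 0.0, 0.0]]
```

Request:
play_rows([
  [0,[0,0.13,-0.03],[0,0,0]],
  [0,[0,0.13,-0.03],[0,0,0]],
  [0,[0,0.14,-0.02],[0,0,0]],
  [0,[0,0.17,0.01],[0,0,0]],
  [0,[0,0.16,-0.02],[0,0,0]],
  [0,[0,0.16,0],[0,0,0]],
])

```text
t: 9.7
tool_pos: [0.6062, 0.0257, 0.1512]
tool_rot: [2.321, 0.481, 0.198]
contact_force: [-0.6, 0.7, -1.4]
opening: 0.0001
grip_force: 0.6
```

```bash
sed -i 's/r=90/r=86/' arc.py; python3 arc.py 60 66 72 78 84 90
```

```text
t 9.7 fix [-107.2   -0.6  151.2] tilt 44.7 zax [ 0.7  -0.   -0.71] F [-0.9 -0.3 -1.4] q [ 0.24  0.07  1.88 -0.84  1.19  1.73] open 0.0
(np.float64(-98.9), 0, np.float64(153.2), 45) 1 [[0, [0.01, 0.15, 0.09], [-0.03, 0.01, -0.01]]]
(np.float64(-91.2), 0, np.float64(158.6), 45) 1 1x[0, [-0.0, 0.19, 0.03], [0.0, 0.0, 0.0]]
(np.float64(-82.8), 0, np.float64(163.1), 45) 1 1x[0, [-0.0, 0.18, 0.06], [0.0, 0.0, 0.0]]
(np.float64(-73.9), 0, np.float64(166.8), 45) 1 1x[0, [0.0, 0.18, 0.07], [0.0, 0.0, 0.0]]
(np.float64(-64.5), 0, np.float64(169.4), 45) 1 1x[0, [-0.0, 0.17, 0.1], [0.0, 0.0, 0.0]]
(np.float64(-54.8), 0, np.float64(171.0), 45) 1 1x[0, [0.0, 0.16, 0.11], [0.0, 0.0, 0.0]]
```

Forces are 1–2 N, tracking well.

Request:
play_rows([
  [0,[0,0.15,0.08],[0,0,0]],
  [0,[0,0.19,0.03],[0,0,0]],
  [0,[0,0.18,0.06],[0,0,0]],
  [0,[0,0.18,0.07],[0,0,0]],
  [0,[0,0.17,0.1],[0,0,0]],
  [0,[0,0.16,0.11],[0,0,0]],
])

```text
t: 10.45
tool_pos: [0.6272, -0.0226, 0.1709]
tool_rot: [2.321, 0.481, 0.198]
contact_force: [0.9, 1.6, 0.4]
opening: -0.0001
grip_force: 0.5
```

```bash
python3 arc.py 96 102 108 114 120 126 132 138
```

```text
t 10.45 fix [-54.5  -0.6 170.9] tilt 44.7 zax [ 0.7  -0.   -0.71] F [-1.2  1.4  0.4] q [ 0.15  0.06  1.86 -0.84  1.15  1.64] open -0.0
(np.float64(-45.3), 0, np.float64(171.5), 42.3) 1 [[0, [0.01, 0.14, 0.12], [0.3, 0.01, -0.01]]]
(np.float64(-35.7), 0, np.float64(171.0), 39.7) 1 [[0, [-0.0, 0.14, 0.14], [0.32, -0.0, 0.0]]]
(np.float64(-26.3), 0, np.float64(169.4), 37.0) 1 [[0, [-0.0, 0.12, 0.14], [0.34, 0.0, -0.0]]]
(np.float64(-17.1), 0, np.float64(166.7), 34.3) 1 [[0, [-0.0, 0.11, 0.15], [0.34, 0.0, -0.0]]]
(np.float64(-8.3), 0, np.float64(163.1), 31.7) 1 [[0, [-0.0, 0.1, 0.16], [0.32, -0.0, 0.0]]]
(np.float64(0.2), 0, np.float64(158.5), 29.0) 1 [[0, [0.0, 0.1, 0.17], [0.34, -0.0, 0.0]]]
(np.float64(8.0), 0, np.float64(153.0), 26.3) 1 [[0, [0.0, 0.08, 0.17], [0.34, 0.0, -0.0]]]
(np.float64(15.3), 0, np.float64(146.6), 23.7) 1 [[0, [-0.0, 0.07, 0.18], [0.33, 0.0, -0.0]]]
```

Request:
play_rows([
  [0,[0,0.14,0.12],[0.32,0,0]],
  [0,[0,0.14,0.14],[0.32,0,0]],
  [0,[0,0.12,0.14],[0.34,0,0]],
  [0,[0,0.11,0.15],[0.34,0,0]],
])

```text
t: 10.95
tool_pos: [0.6413, -0.0568, 0.1661]
tool_rot: [2.502, 0.518, 0.157]
contact_force: [-1.7, 1.0, 1.2]
opening: 0.0002
grip_force: 0.4
```

Request:
play_rows([
  [0,[0,0.1,0.16],[0.32,0,0]],
  [0,[0,0.1,0.17],[0.34,0,0]],
  [0,[0,0.08,0.17],[0.34,0,0]],
  [0,[0,0.07,0.18],[0.33,0,0]],
])

```text
t: 11.45
tool_pos: [0.6542, -0.0864, 0.1459]
tool_rot: [2.682, 0.555, 0.115]
contact_force: [-0.3, 0.2, 1.0]
opening: 0.0001
grip_force: 0.4
```

```bash
python3 arc.py 144 150 156 162 168 174 177 180
```

```text
t 11.45 fix [ 14.7  -1.4 145.9] tilt 23.4 zax [ 0.4  -0.   -0.92] F [-0.3 -0.2  1. ] q [-0.1   0.11  1.74 -0.4   1.12  1.21] open 0.0
(np.float64(21.7), 0, np.float64(139.5), 21.0) 1 [[0, [0.03, 0.08, 0.17], [0.3, 0.01, -0.02]]]
(np.float64(27.4), 0, np.float64(131.7), 18.3) 1 [[0, [0.0, 0.05, 0.19], [0.34, 0.0, -0.0]]]
(np.float64(32.1), 0, np.float64(123.3), 15.7) 1 [[0, [-0.0, 0.04, 0.19], [0.32, -0.0, 0.0]]]
(np.float64(35.9), 0, np.float64(114.4), 13.0) 1 [[0, [0.0, 0.02, 0.19], [0.34, 0.0, -0.0]]]
(np.float64(38.6), 0, np.float64(105.1), 10.3) 1 [[0, [-0.0, 0.01, 0.19], [0.34, 0.0, 0.0]]]
(np.float64(40.3), 0, np.float64(96.3), 7.7) 1 [[0, [0.0, 0.0, 0.18], [0.33, 0.0, -0.0]]]
(np.float64(40.7), 0, np.float64(92.1), 6.3) 1 [[0, [-0.0, -0.0, 0.08], [0.18, -0.0, 0.0]]]
(np.float64(41.0), 0, np.float64(88.0), 5.0) 1 [[0, [0.0, -0.0, 0.08], [0.16, 0.0, -0.0]]]
```

Request:
play_rows([
  [0,[0.02,0.07,0.17],[0.32,0,0]],
  [0,[0,0.05,0.19],[0.34,0,0]],
  [0,[0,0.04,0.19],[0.32,0,0]],
  [0,[0,0.02,0.19],[0.34,0,0]],
  [0,[0,0.01,0.19],[0.34,0,0]],
  [0,[0,0,0.16],[0.33,0,0]],
])

```text
t: 12.2
tool_pos: [0.6648, -0.1087, 0.0969]
tool_rot: [2.95, 0.611, 0.039]
contact_force: [-1.3, -0.4, 1.2]
opening: 0.0004
grip_force: 0.4
```

Request:
play_rows([
  [0,[0,0,0.08],[0.18,0,0]],
])

```text
t: 12.32
tool_pos: [0.665, -0.1092, 0.0929]
tool_rot: [2.974, 0.615, 0.032]
contact_force: [0.1, -0.3, 1.2]
opening: 0.0003
grip_force: 0.3
```

```bash
python3 arc.py 180
```

```text
t 12.32 fix [40.  -0.6 92.9] tilt 6.1 zax [ 0.11 -0.   -0.99] F [ 0.3 -0.   1.2] q [-0.24  0.25  1.64 -0.09  1.19  0.96] open 0.0
(np.float64(41.0), 0, np.float64(88.0), 5.0) 1 [[0, [0.01, 0.01, 0.1], [0.14, 0.01, -0.02]]]
```

Request:
play_rows([
  [0,[0,0,0.06],[0.14,0,0]],
])

```text
t: 12.45
tool_pos: [0.6653, -0.1089, 0.0904]
tool_rot: [2.993, 0.62, 0.027]
contact_force: [-0.2, -0.4, 0.4]
opening: -0.0002
grip_force: 0.3
```

Request:
play_rows([
  [0,[0,0,0.04],[0,0,0]],
])

```text
t: 12.58
tool_pos: [0.6656, -0.1089, 0.0888]
tool_rot: [2.992, 0.62, 0.028]
contact_force: [-0.0, -0.9, 1.3]
opening: -0.0004
grip_force: 0.3
```

Request:
play_rows([
  [0,[0,0,0.03],[0,0,0]],
])

```text
t: 12.7
tool_pos: [0.6657, -0.1087, 0.0876]
tool_rot: [2.991, 0.62, 0.028]
contact_force: [-1.0, -1.1, 0.3]
opening: -0.0001
grip_force: 0.8
```

Request:
play_rows([
  [0,[0,0,0.03],[0,0,0]],
])

```text
t: 12.82
tool_pos: [0.6659, -0.1087, 0.0873]
tool_rot: [2.991, 0.621, 0.028]
contact_force: [-4.3, 1.0, 9.2]
opening: 0.0001
grip_force: 4.6
```

Request:
play_rows([
  [0,[0,0,0.03],[0,0,0]],
])

```text
t: 12.95
tool_pos: [0.666, -0.1087, 0.0871]
tool_rot: [2.991, 0.621, 0.028]
contact_force: [-7.0, 1.8, 14.5]
opening: 0.0001
grip_force: 7.4
```

The stop is reached. I retreat straight up and look.

Request:
play_rows([
  [0,[0,0,-0.2],[0,0,0]],
  [0,[0,0,-0.6],[0,0,0]],
  [0,[0,0,-0.8],[0,0,0]],
  [0,[0,-0.4,-0.8],[0,0,0]],
  [0,[-0.5,-0.8,-0.5],[0,0,0]],
  [0,[-0.8,-0.8,0],[0,0,0]],
  [0,[-0.8,-0.8,0],[0,0,0]],
  [0,[-0.6,-0.6,0],[0,0,0]],
])

```text
t: 13.95
tool_pos: [0.4676, 0.0054, 0.2137]
tool_rot: [2.992, 0.621, 0.029]
contact_force: [-1.3, 0.2, 0.8]
opening: 0.0003
grip_force: 0.0
```

```bash
python3 - <<'E'
from plan import *
from station import imaging
state()
overlay(imaging.get_image("scene"),p,np.pi,.84,"pics/a.png",(130,160,270,220),2)
overlay(imaging.get_image("top"),p,np.pi,.84,"pics/b.png",(190,30,260,250),1.8)
a=cv2.imread("pics/a.png");b=cv2.imread("pics/b.png");h=min(len(a),len(b))
o=np.hstack([a[:h,:400],b[:h,:400]]);cv2.imwrite("pics/f1.png",o[:,:800])
cv2.imwrite("pics/f1.png",cv2.resize(np.hstack([a[:h],b[:h]]),(800,int(h*800/(a.shape[1]+b.shape[1])))))
E
```

```text
t 13.95 fix [-144.  -135.8  213.7] tilt 5.0 zax [ 0.09  0.   -1.  ] F [-0.7 -1.1  0.8] q [-0.1  -0.35  2.01 -0.08  1.44  1.07] open 0.0
```

View pics/f1.png

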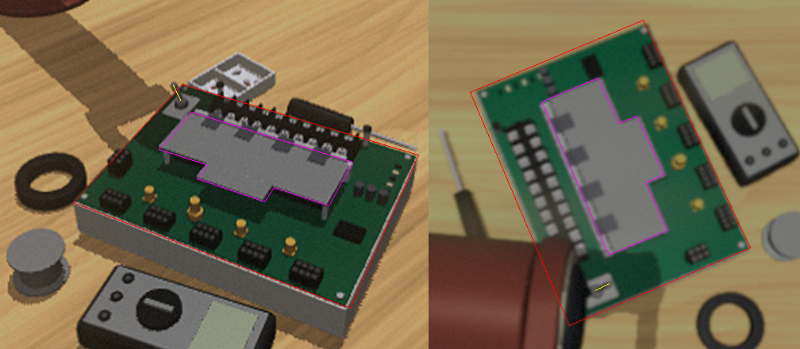

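Both views show the guard flat on the rear side, matching its outline. The toggle is leaning to the rear at (178,93) in the left view, and the loose things are where they were.

```bash
python3 -c "
from station import ctrl; print(ctrl.finish_job())"
```

```text
the job is handed in; nothing more can be done
None
```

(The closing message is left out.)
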